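Turn the clamped block to its drilled faces

TASK

Free the block in the wedge clamp and clamp it again a quarter turn round: first pull every wedge out of the narrow gap behind the sliding jaw by its exposed top and put them all in the grey tray. Then slide the jaw back by its knob, lift the block clear, turn it a quarter turn so that the drilled faces the jaws were covering come out at the sides, set it upright on the clamp's base between the jaws again, and slide the jaw shut against it. Leave the pliers, the tape and the paint pot where they are.

Things in the scene. Friction and masses are not known exactly. Their poses are not given: they have to be found in the camera images.
- fixture: wooden wedge clamp screwed to the table. Origin: centre of its underside. Base plate 144 (x) x 206 (y) x 10 mm. On it stand, along y, tops 40 mm over the table: fixed jaw (x -70 to -52 mm, y -80 to 80), sliding jaw (38 mm thick, y -76 to 76), stop rail (x 39 to 55 mm, y -80 to 80). The block stands on the base plate between the jaws, the wedges in the gap between sliding jaw and stop rail
- jaw (a joint): sliding jaw: 0 as found (front face at fixture x = -11 mm, 40.6 mm from the fixed jaw), grows as it slides back along fixture +x, to 0.010 m at most. Stiff (about 4 N), stays where left. Wedges in the gap keep it from opening; the gap is then 10.6 mm wide at the foot, 12.7 mm at the top. With the block clamped across its 46 mm it reads about 0.0054
- jaw_knob (a point): middle of the sliding jaw's steel knob, an upright pin 14 mm in diameter and 26 mm high standing on the jaw's end block at fixture y = +89 mm; the pin runs from 13 mm below to 13 mm above this point (40 to 66 mm over the table)
- block_mid (a point): centre of the pale hardwood block, 40 (x) x 46 (y) x 52 (z, up) mm, 0.12 kg. Its two faces across x (46 mm wide) have two dowel holes each and are covered by the jaws as found: its x axis lies along the fixture's x; at the end it must lie along the fixture's y, either way round. It stands 22 mm out of the jaws
- tray: loose grey open tray, 130 (x) x 125 (y) x 26 mm high, walls and floor 5 mm thick, 0.6 kg; origin: centre of its underside
- wedge1_mid (a point): centre of a dark wood wedge, 46 mm high (z, up as found), 24 mm wide (y), 10 mm thick (x) at its foot, 13 mm at its top, 0.03 kg. It stands on the base plate in the gap behind the sliding jaw, its top 16 mm above jaw and stop rail, 6 mm or more from a neighbour, so grip it across its thickness (x). Three or four such wedges are there; an absent one has no pose
- wedge2_mid (a point): centre of a dark wood wedge, 46 mm high (z, up as found), 24 mm wide (y), 10 mm thick (x) at its foot, 13 mm at its top, 0.03 kg. It stands on the base plate in the gap behind the sliding jaw, its top 16 mm above jaw and stop rail, 6 mm or more from a neighbour, so grip it across its thickness (x). Three or four such wedges are there; an absent one has no pose
- wedge3_mid (a point): centre of a dark wood wedge, 46 mm high (z, up as found), 24 mm wide (y), 10 mm thick (x) at its foot, 13 mm at its top, 0.03 kg. It stands on the base plate in the gap behind the sliding jaw, its top 16 mm above jaw and stop rail, 6 mm or more from a neighbour, so grip it across its thickness (x). Three or four such wedges are there; an absent one has no pose
- wedge4_mid (a point): centre of a dark wood wedge, 46 mm high (z, up as found), 24 mm wide (y), 10 mm thick (x) at its foot, 13 mm at its top, 0.03 kg. It stands on the base plate in the gap behind the sliding jaw, its top 16 mm above jaw and stop rail, 6 mm or more from a neighbour, so grip it across its thickness (x). Three or four such wedges are there; an absent one has no pose
- pliers: pliers lying on the table, 32 x 148 x 12 mm, origin at the centre of the underside: leave alone
- tape: roll of masking tape lying flat, 102 mm across, 25 mm high, origin at the centre of the underside: leave alone
- pot: small paint pot, 32 mm across, 42 mm high, origin at the centre of the underside: leave alone

How it is judged:
By the outcome, as a careful person would: the job done as asked, in the order asked, and still so for the second after the job is handed in, with the robot touching nothing.
Of wedge1, wedge2, wedge3, wedge4 only 3 to 4 are there at a start; the rules pass over those that are not, and their reading is None.
At some moment in a run one of tray may be knocked a few centimetres aside while the robot is not near it.
Once in a run the grip may slacken for a moment while it holds something.
It also fails if it takes over 210 s, if anything falls off the work surface, if the arm or the gripper's body presses on something with over 40 N, if the wrist force passes 120 N, or if a joint passes its speed limit or range.

ROBOT

A 6-joint arm with a two-finger parallel gripper is mounted at the origin on the work surface; the furniture and walls round the work are solid. World frame = base frame: x ahead of the robot, y to its left, z up, the work surface at z = 0. Lengths are in mm, angles in rad, forces in N, time in s.
With the tool pointing down it reaches from about 300 to 775 mm from the base axis. Payload 14.6 kg.
Tool frame: the origin (TCP) lies where the fingers leave the gripper's body, on its centre line; the fingertips stand 97 mm ahead of it and the grasp point (between the pads) lies ahead of it (grip_depth is the z of the grasp point in the tool frame, in mm); z points along the fingers, y is the line along which they close (so a half turn about z gives the same grasp; the last joint's range is limited). The gripper opens to 94 mm and grips with 3 to 60 N. Pads are 16 mm wide; open, the fingers measure 119 mm over their backs; the gripper's body (75 mm by 177 mm) begins 78 mm behind the grasp point.
Start: joints at [1.149, 0.3, 1.521, -0, 1.321, -0.067], TCP at [191.069, 515.735, 302.646] pointing down, gripper open.
Joint ranges: [-3.03, 3.03], [-0.79, 2.21], [0.23, 2.52], [-1.04, 4.18], [0, 3.07], [-2.55, 2.55]. Speed limits (rad/s): [2.22, 2.22, 2.57, 3.14, 3.14, 3.14].

INTERFACE

Orientations are given as [roll, pitch, yaw] about the fixed x, y, z axes, in that order (R = Rz(yaw) Ry(pitch) Rx(roll)).
In Python, from cell import read_state, camera, sign_off, regions_of, spot_point, grip_depth gives the robot as it stands. The module is installed in compiled form; this text tells all that it offers.
- The arm moves only by the tool send_rows, never from a script. Its argument "series" is a list of rows, each a list of 3 entries, a list of its own where there are three numbers: the shift along the world's x, y, z in mm, then the turn about the world's z in degrees, then the closure, from -1 (fully open) to 1 (shut), so that 0 is half open. A call has 1 to 12 rows; each row shifts and turns the commanded pose from where the row before left it; what a row does not reach is not made up. A row lasts 1/10 s, in which the tool goes at most 50 mm and 8.59 degrees, less where a joint would pass 70% of its speed; a pose out of reach is approached as far as the arm can. A call is refused whole if a number of a shift passes 50 or a number of a turn 8.59, either way. A call with a gripper value outside its range is refused whole. The fingers move at their own pace and stop on an object; "squeeze" is the grip in N (left out, the last holds). Time passes only in rows, so rows that do not move let the fingers close. It gives the time, the measured TCP pose, the force, the opening and the grip force at its end, in the units of the state.
- read_state(): the state, without advancing time (a new reading comes with each control period).
- camera(name): name is "scene" or "top" or "wrist"; returns a dict with "color" (400x640x3 uint8, blue, green, red), "fx", "fy", "cx", "cy" (pixels), "dist" ([k1, k2, p1, p2, k3] as OpenCV has them; the pictures are not rectified), "camera_from_world" (4x4, takes a point from world to camera coordinates). Camera axes: x right, y down, z forward; pixel columns grow to the right and rows downward; lengths in mm; the calibration is good to about 2 mm. A picture is of the moment at which its call begins. There is no depth.
- sign_off(): hands the job in; it is judged then, once.
Trained networks look in a picture, given as the dict that the camera call returned (one of the last four; its "shot" number tells which), for a name from the list of things; names that differ only in an ending like _2 or _b are one class to them, and where a whole thing is asked for, a point or a joint stands for the part that bears it (a point fixed in the world has none). Each returns a list of dicts, best first, with "confidence" (0 to 1); they miss things now and then, are a little off and sometimes report something else, mostly with a low value. They report only what shows in the picture. A call takes as long as a camera call.
- regions_of(thing, picture): "mask" (400x640 bool, what is visible of it).
- spot_point(thing, picture): "point" ([x, y, z] in mm, in the coordinates of the camera as it stood for that picture, good to about 4 mm: a listed point, or the origin of a listed thing).
The state is a dict: "clock": time; "joints": joint angles; "qd": joint speeds; "effort": joint torques, N m; "eef_pos": TCP position; "eef_rot": TCP orientation; "wrist_force": force on the tool from outside, world axes, zero at the start; "moment": the same for the moment, N m; "finger_gap": finger opening in mm; "finger_force": force on a finger pad.
Only numpy, scipy, OpenCV 4.12 (cv2) and the standard library are available. Lean on these libraries where they do the work, as an engineer would, in place of code of your own. Each camera call takes 0.05 s, during which the arm holds its last target. There are 200 camera calls.

## Working session

There is one attempt and no reset: what is moved stays moved. The work goes in short steps, Python scripts to look and compute and a tool call to move; the robot and the scene stay as the last step left them, time stands still between calls to the robot, and variables do not carry over. Pictures are saved under pics/ and viewed, at most 14 in all, crops included, and the job is handed in when it is done.

Besides the shell and the picture viewer there is one more tool, called after "Request:" as name(argument=value, ...), one argument or row to a line, values as JSON. send_rows: Moves the arm, as the interface text tells. Its arguments: {"type":"object","properties":{"series":{"type":"array"},"squeeze":{"type":"number"}},"required":["series"]}

```bash
mkdir -p pics
cat > h.py <<'E'
import numpy as np, cv2
from cell import *
def world(pic,p):
    M=np.array(pic["camera_from_world"]); return np.linalg.solve(M,np.r_[p,1])[:3]
def pix(pic,pw):
    M=np.array(pic["camera_from_world"]); K=np.array([[pic["fx"],0,pic["cx"]],[0,pic["fy"],pic["cy"]],[0,0,1]])
    return cv2.projectPoints(np.array([pw],float),cv2.Rodrigues(M[:3,:3])[0],M[:3,3],K,np.array(pic["dist"]))[0].ravel()
def ray(pic,uv,z):
    M=np.array(pic["camera_from_world"]); K=np.array([[pic["fx"],0,pic["cx"]],[0,pic["fy"],pic["cy"]],[0,0,1]])
    n=cv2.undistortPoints(np.array([[uv]],float),K,np.array(pic["dist"])).ravel()
    d=M[:3,:3].T@np.r_[n,1]; o=-M[:3,:3].T@M[:3,3]; return o+d*(z-o[2])/d[2]
E
python3 - <<'E'
from h import *
print(grip_depth, read_state())
for n in ["scene","top"]:
    p=camera(n); cv2.imwrite(f"pics/{n}0.png",p["color"])
    for t in ["fixture","jaw_knob","block_mid","tray","wedge1_mid","pliers","tape","pot"]:
        for d in spot_point(t,p)[:5]:
            if d["confidence"]>.3: w=world(p,d["point"]); print(n,t,round(d["confidence"],2),w.round(1),pix(p,w).round())
E
```

```text
78.39999999999999 {'clock': 0.0, 'joints': array([ 1.14940669e+00,  3.00470423e-01,  1.52161712e+00,  2.18691707e-05,
        1.32069668e+00, -6.65966394e-02]), 'qd': array([-0.00049581,  0.00103379,  0.00175318,  0.00021806, -0.00077419,
        0.0011112 ]), 'effort': array([ 2.34013634e-03, -5.31807876e+01, -3.52752793e+01,  7.09980517e-02,
        2.41208839e-02, -1.26974728e-04]), 'eef_pos': array([190.99925841, 515.59822943, 302.07139122]), 'eef_rot': array([-3.14040513e+00, -1.00431335e-04,  2.78679417e+00]), 'wrist_force': array([-0.21328718, -0.15757329, -0.86690133]), 'moment': array([-0.0061149 , -0.02991239, -0.03157334]), 'finger_force': 0.0, 'finger_gap': 93.71647836520275}
scene fixture 0.91 [492.2 -16.3   1.5] [287. 243.]
scene jaw_knob 0.67 [498.8  70.7  57.3] [266. 205.]
scene jaw_knob 0.41 [527.4  37.9  34.3] [285. 215.]
scene block_mid 0.84 [463.8 -20.2  35.3] [276. 235.]
scene tray 0.66 [ 411.4 -199.7    2.1] [311. 304.]
scene wedge1_mid 0.61 [525.  -71.3  32.7] [315. 235.]
scene wedge1_mid 0.5 [417.3 238.7   3.5] [202. 211.]
scene pliers 0.76 [701.1 -12.   -1.2] [355. 214.]
scene tape 0.87 [411.7 237.9   2. ] [200. 212.]
scene tape 0.42 [500.5  72.6  57.1] [266. 205.]
scene pot 0.76 [786.3  84.6   2.7] [352. 191.]
top fixture 0.97 [493.8 -21.2   3.9] [326. 245.]
top jaw_knob 0.91 [504.   69.6  57.2] [288. 238.]
top block_mid 0.76 [461.3 -16.3  37.8] [324. 258.]
top tray 0.91 [ 411.9 -204.4    3.5] [401. 281.]
top wedge1_mid 0.62 [524.2 -72.6  29.5] [348. 232.]
top wedge1_mid 0.43 [493.2 -22.8   3.2] [327. 246.]
top pliers 0.91 [698.  -19.8  -4.3] [328. 164.]
top tape 0.93 [ 4.181e+02  2.363e+02 -3.000e-01] [219. 273.]
top pot 0.48 [ 7.85e+02  8.31e+01 -6.00e-01] [288. 129.]
```

View pics/top0.png

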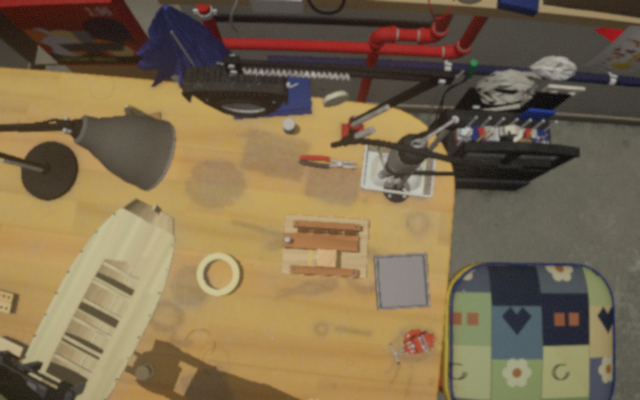

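View pics/scene0.png

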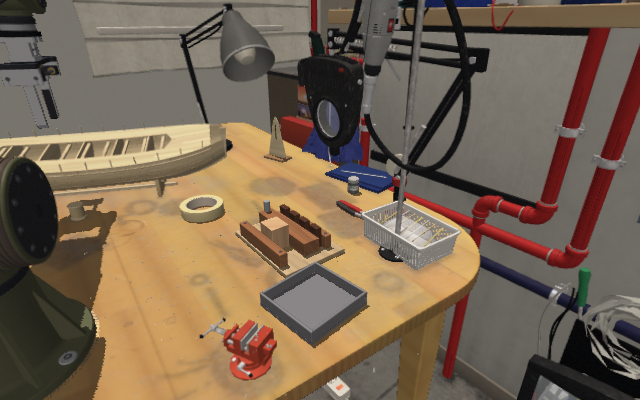

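Request:
send_rows(
  series=[
    [[24, -45, 2], -5.8, -1],
    [[24, -45, 2], -5.8, -1],
    [[24, -45, 2], -5.8, -1],
    [[24, -45, 2], -5.8, -1],
    [[24, -45, 2], -5.8, -1],
    [[24, -45, 2], -5.8, -1],
    [[24, -45, 2], -5.8, -1],
    [[24, -45, 2], -5.8, -1],
    [[24, -45, 2], -5.8, -1],
    [[24, -45, 2], -5.8, -1],
    [[24, -45, 2], -5.8, -1],
    [[24, -45, 2], -5.8, -1],
  ],
)

```text
clock: 2.1
eef_pos: [473.7, -15.4, 326.5]
eef_rot: [3.141, 0.0, 1.568]
wrist_force: [0.8, 1.6, 0.8]
finger_gap: 93.6
finger_force: 0.0
```

Run:
```python
from h import *
s=read_state();print(s["clock"],s["eef_pos"],s["eef_rot"],s["joints"])
p=camera("wrist"); cv2.imwrite("pics/w1.png",p["color"])
M=np.array(p["camera_from_world"]);print(-M[:3,:3].T@M[:3,3],M[2,:3])
for t in ["fixture","jaw_knob","block_mid","wedge1_mid","tray"]:
    for d in spot_point(t,p)[:6]:
        if d["confidence"]>.2: w=world(p,d["point"]); print(t,round(d["confidence"],2),w.round(1),pix(p,w).round())
```

```text
2.1 [473.72786136 -15.41555722 326.47153512] [3.14099215e+00 3.77506038e-06 1.56760372e+00] [-1.09847180e-01  1.09685858e-01  1.69369462e+00  6.18455026e-05
  1.33761468e+00 -1.06668849e-01]
[473.53073288  52.98100757 406.8320184 ] [ 5.63877538e-04 -2.42230240e-01 -9.70218631e-01]
fixture 0.7 [526.5  38.2  28.1] [366. 130.]
fixture 0.6 [492.1 -17.6   2.2] [335. 175.]
jaw_knob 0.57 [501.4  69.3  52.8] [346. 101.]
block_mid 0.62 [460.8 -21.7  39.4] [309. 184.]
wedge1_mid 0.62 [523.4 -78.5  26.3] [360. 227.]
tray 0.69 [5.317e+02 1.000e-01 3.140e+01] [370. 164.]
tray 0.6 [ 410.3 -204.    -1.8] [276. 304.]
tray 0.43 [525.1 -79.   28. ] [362. 227.]
```

View pics/w1.png

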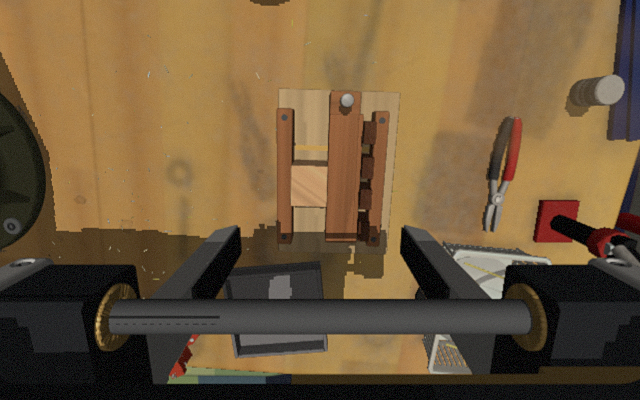

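Run:
```python
from h import *
p=camera("wrist"); c=p["color"][80:260,265:415]; cv2.imwrite("pics/w1c.png",cv2.resize(c,None,fx=3.3,fy=3.3,interpolation=cv2.INTER_CUBIC))
import pickle; pickle.dump({k:v for k,v in p.items()},open("p.pkl","wb"))
```

```text
(no output)
```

View pics/w1c.png

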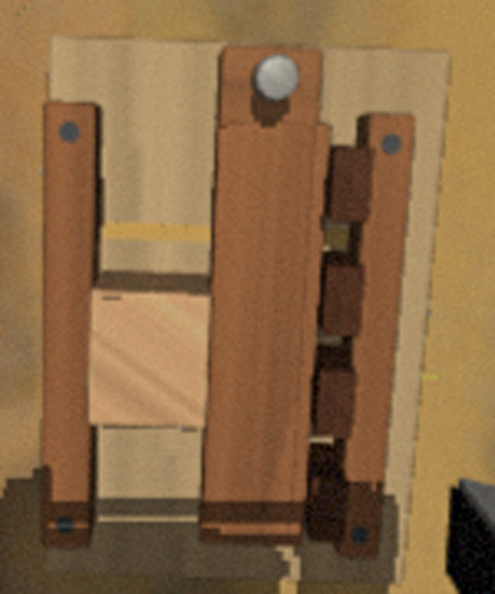

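Run:
```python
from h import *
import pickle; p=pickle.load(open("p.pkl","rb"))
def f(x,y,z): return ray(p,(265+x/3.3,80+y/3.3),z).round(1)
for n,x,y,z in [("Lt",68,131,40),("Lb",64,524,40),("Rt",391,144,40),("Rb",360,534,40),("plTL",51,38,10),("plTR",448,50,10),
 ("knob",278,77,66),("blkTL",93,290,62),("blkTR",210,290,62),("blkBL",90,425,62),("blkBR",206,427,62),
 ("A0",332,146,56),("A1",370,146,56),("A2",368,220,56),("B0",326,265,56),("B1",362,265,56),("B2",358,337,56),("C0",317,368,56),("C1",354,370,56),("C2",350,437,56),("D0",310,478,56),("D1",345,478,56),("D2",340,540,56)]:
    print(n,f(x,y,z))
```

```text
Lt [434.3  53.3  40. ]
Lb [429.7 -86.   40. ]
Rt [542.2  49.5  40. ]
Rb [537.9 -89.6  40. ]
plTL [425.9  85.   10. ]
plTR [566.5  81.5  10. ]
knob [501.6  69.8  66. ]
blkTL [443.6   3.4  62. ]
blkTR [481.6   3.5  62. ]
blkBL [441.8 -42.2  62. ]
blkBR [480.7 -42.8  62. ]
A0 [520.3  49.1  56. ]
A1 [532.5  49.1  56. ]
A2 [532.9  25.6  56. ]
B0 [519.7  10.9  56. ]
B1 [531.6  11.   56. ]
B2 [531.3 -13.1  56. ]
C0 [517.9 -23.7  56. ]
C1 [530.4 -24.4  56. ]
C2 [530.  -47.9  56. ]
D0 [516.8 -62.7  56. ]
D1 [528.9 -62.6  56. ]
D2 [528.1 -85.5  56. ]
```

Request:
send_rows(
  series=[
    [[12, -15, -20], -1.7, 0.1],
    [[12, -15, -25], 0, 0.1],
    [[12, -15, -30], 0, 0.1],
    [[13, -14, -30], 0, 0.1],
    [[0, 0, -30], 0, 0.1],
    [[0, 0, -26], 0, 0.1],
    [[0, 0, 0], 0, 0.1],
    [[0, 0, 0], 0, 0.1],
  ],
  squeeze=40,
)

```text
clock: 3.25
eef_pos: [522.4, -71.4, 166.1]
eef_rot: [3.141, 0.0, 1.544]
wrist_force: [0.4, -0.1, 0.8]
finger_gap: 42.7
finger_force: 0.0
```

Run:
```python
from h import *
s=read_state();print(s["eef_pos"],s["eef_rot"])
p=camera("wrist"); cv2.imwrite("pics/w2.png",p["color"])
e=s["eef_pos"]
print("tip centre px",pix(p,[e[0],e[1],e[2]-97]), pix(p,[e[0],e[1],56]))
```

```text
[522.41625645 -71.42620986 166.0752333 ] [3.14122343e+00 4.17118074e-05 1.54403660e+00]
tip centre px [320.61806157 238.37881689] [320.57734017 230.75085421]
```

View pics/w2.png

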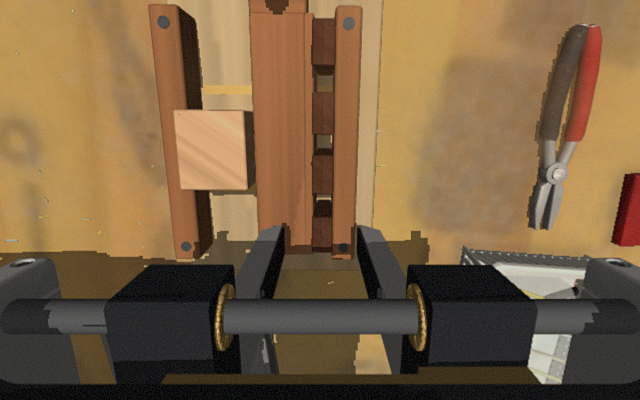

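Request:
send_rows(
  series=[
    [[1, -2, -14], 0, 0.1],
    [[0, 0, -13], 0, 0.1],
    [[0, 0, 0], 0, 0.1],
    [[0, 0, 0], 0, 1],
    [[0, 0, 0], 0, 1],
    [[0, 0, 0], 0, 1],
    [[0, 0, 0], 0, 1],
    [[0, 0, 0], 0, 1],
  ],
)

```text
clock: 4.1
eef_pos: [523.3, -74.3, 138.2]
eef_rot: [3.141, 0.0, 1.542]
wrist_force: [1.0, 0.2, -0.6]
finger_gap: 12.5
finger_force: 40.0
```

Request:
send_rows(
  series=[
    [[0, 0, 10], 0, 1],
    [[0, 0, 15], 0, 1],
    [[0, 0, 25], 0, 1],
    [[0, 0, 30], 0, 1],
    [[0, 0, 0], 0, 1],
  ],
)

```text
clock: 4.6
eef_pos: [524.2, -74.5, 222.5]
eef_rot: [3.136, 0.001, 1.542]
wrist_force: [0.0, 0.3, 0.8]
finger_gap: 12.7
finger_force: 40.0
```

```bash
cat > tray.py <<'E'
from h import *
s=read_state();print(s["clock"],s["eef_pos"],s["finger_gap"],s["finger_force"])
for n in ["top","wrist"]:
    p=camera(n); cv2.imwrite(f"pics/last_{n}.png",p["color"])
    for d in spot_point("tray",p)[:2]:
        w=world(p,d["point"]); print(n,round(d["confidence"],2),w.round(1))
    r=regions_of("tray",p)
    if r:
        c=cv2.findContours(r[0]["mask"].astype(np.uint8),0,2)[0]; c=max(c,key=cv2.contourArea)
        q=np.array([ray(p,tuple(x[0]),26)[:2] for x in c],np.float32); print(n,"rect",cv2.minAreaRect(q))
E
python3 tray.py
```

```text
4.6 [524.182206   -74.47218895 222.50192273] 12.650910470351073 39.99798986231326
top 0.73 [ 411.1 -201.5    2.5]
top rect ((414.0834045410156, -218.6359405517578), (128.90878295898438, 94.38835144042969), 3.8493850231170654)
wrist rect ((412.296630859375, -147.442626953125), (133.5741729736328, 34.63663101196289), 4.773191928863525)
```

Request:
send_rows(
  series=[
    [[-21, -39, 0], 0, 1],
    [[-21, -39, 0], 0, 1],
    [[-21, -39, 0], 0, 1],
    [[-21, -39, -20], 0, 1],
    [[0, 0, -30], 0, 1],
    [[0, 0, -25], 0, 1],
    [[0, 0, -9], 0, 1],
    [[0, 0, 0], 0, 1],
    [[0, 0, 0], 0, 1],
  ],
)

```text
clock: 5.8
eef_pos: [439.4, -230.1, 134.2]
eef_rot: [-3.141, -0.0, 1.543]
wrist_force: [-0.5, -0.6, 0.2]
finger_gap: 13.1
finger_force: 4.0
```

Request:
send_rows(
  series=[
    [[0, 0, 0], 0, 0.45],
    [[0, 0, 0], 0, 0.45],
    [[0, 0, 20], 0, 0.45],
    [[0, 0, 40], 0, 0.45],
    [[0, 0, 25], 0, 0.2],
    [[20, 45, 0], 0, 0.1],
    [[21, 46, 0], 0, 0.1],
    [[21, 46, -20], 0, 0.1],
    [[22, 57, -30], 0, 0.1],
  ],
)

```text
out of range: row 9 has 57, outside -50 to 50
```

Request:
send_rows(
  series=[
    [[0, 0, 0], 0, 0.45],
    [[0, 0, 0], 0, 0.45],
    [[0, 0, 20], 0, 0.45],
    [[0, 0, 40], 0, 0.45],
    [[0, 0, 25], 0, 0.2],
    [[17, 39, 0], 0, 0.1],
    [[17, 39, 0], 0, 0.1],
    [[17, 39, 0], 0, 0.1],
    [[17, 39, -20], 0, 0.1],
    [[17, 38, -30], 0, 0.1],
    [[0, 0, 0], 0, 0.1],
    [[0, 0, 0], 0, 0.1],
  ],
)

```text
clock: 7.0
eef_pos: [523.7, -36.7, 169.7]
eef_rot: [-3.141, -0.0, 1.544]
wrist_force: [0.1, -0.1, 0.6]
finger_gap: 42.5
finger_force: 0.0
```

Run:
```python
from h import *
p=camera("wrist"); q=camera("top")
a=p["color"][100:300,200:480]; b=q["color"][200:330,270:450]
a=cv2.resize(a,None,fx=2,fy=2); b=cv2.resize(b,(554,400))
cv2.imwrite("pics/w3.png",cv2.resize(np.hstack([a,b]),(800,288)))
e=read_state()["eef_pos"]; print(e,pix(p,[e[0],e[1],56]))
```

```text
[523.83843698 -38.01513131 170.7721669 ] [321.03238516 230.76351417]
```

View pics/w3.png

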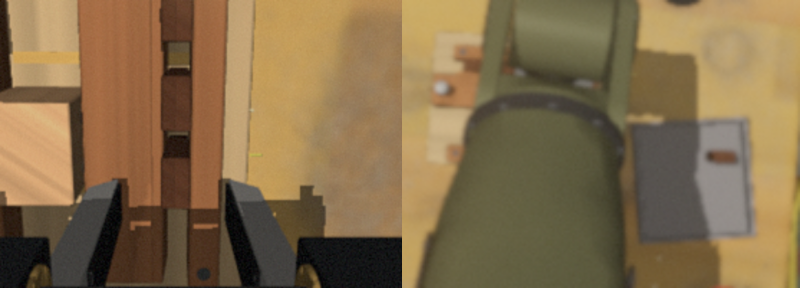

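Request:
send_rows(
  series=[
    [[0, 1, -16], 0, 0.1],
    [[0, 1, -16], 0, 0.1],
    [[0, 0, 0], 0, 0.1],
    [[0, 0, 0], 0, 1],
    [[0, 0, 0], 0, 1],
    [[0, 0, 0], 0, 1],
    [[0, 0, 0], 0, 1],
    [[0, 0, 10], 0, 1],
    [[0, 0, 15], 0, 1],
    [[0, 0, 25], 0, 1],
    [[0, 0, 30], 0, 1],
    [[0, 0, 0], 0, 1],
  ],
)

```text
clock: 8.3
eef_pos: [524.8, -35.4, 221.8]
eef_rot: [3.136, 0.001, 1.543]
wrist_force: [-0.2, 0.7, -0.3]
finger_gap: 12.4
finger_force: 40.0
```

```bash
python3 tray.py
```

```text
8.3 [524.79459599 -35.35463291 221.79094623] 12.439039609804299 39.99897657777183
top 0.98 [ 409.9 -203.8    3.1]
top rect ((413.292236328125, -202.8581085205078), (132.0165252685547, 129.43914794921875), 5.056432247161865)
wrist 0.16 [700.9 -19.6  -2.7]
wrist rect ((365.5602722167969, -188.5762176513672), (36.44088363647461, 47.450836181640625), 0.9901441931724548)
```

Request:
send_rows(
  series=[
    [[-28, -39, 0], 0, 1],
    [[-28, -39, 0], 0, 1],
    [[-28, -39, 0], 0, 1],
    [[-29, -39, 0], 0, 1],
    [[-29, -39, -20], 0, 1],
    [[0, 0, -30], 0, 1],
    [[0, 0, -25], 0, 1],
    [[0, 0, -10], 0, 1],
    [[0, 0, 0], 0, 1],
    [[0, 0, 0], 0, 1],
  ],
)

```text
clock: 9.6
eef_pos: [383.3, -228.2, 133.9]
eef_rot: [-3.141, -0.0, 1.543]
wrist_force: [-0.2, 0.2, -0.2]
finger_gap: 12.2
finger_force: 40.0
```

Request:
send_rows(
  series=[
    [[0, 0, 0], 0, 0.45],
    [[0, 0, 0], 0, 0.45],
    [[0, 0, 30], 0, 0.45],
    [[0, 0, 40], 0, 0.45],
    [[0, 0, 15], 0, 0.2],
    [[24, 38, 0], 0, 0.1],
    [[24, 38, 0], 0, 0.1],
    [[24, 38, 0], 0, 0.1],
    [[24, 38, 0], 0, 0.1],
    [[23, 38, -15], 0, 0.1],
    [[23, 37, -30], 0, 0.1],
    [[0, 0, 0], 0, 0.1],
  ],
)

```text
clock: 10.8
eef_pos: [524.1, 0.2, 172.3]
eef_rot: [-3.137, -0.001, 1.546]
wrist_force: [0.1, 0.4, -0.1]
finger_gap: 42.8
finger_force: 0.0
```

Request:
send_rows(
  series=[
    [[0, 0, 0], 0, 0.1],
  ],
)

```text
clock: 10.9
eef_pos: [523.8, -2.9, 175.1]
eef_rot: [-3.14, 0.0, 1.544]
wrist_force: [-0.1, -0.8, 1.1]
finger_gap: 42.0
finger_force: 0.0
```

Request:
send_rows(
  series=[
    [[1, 1, -18], 0, 0.1],
    [[0, 0, -18], 0, 0.1],
    [[0, 0, 0], 0, 0.1],
    [[0, 0, 0], 0, 1],
    [[0, 0, 0], 0, 1],
    [[0, 0, 0], 0, 1],
    [[0, 0, 0], 0, 1],
    [[0, 0, 10], 0, 1],
    [[0, 0, 15], 0, 1],
    [[0, 0, 25], 0, 1],
    [[0, 0, 30], 0, 1],
    [[0, 0, 0], 0, 1],
  ],
)

```text
clock: 12.1
eef_pos: [526.0, -2.4, 223.6]
eef_rot: [3.136, 0.0, 1.543]
wrist_force: [-0.1, -0.4, -0.5]
finger_gap: 12.5
finger_force: 40.0
```

```bash
python3 tray.py
```

```text
12.1 [525.95539664  -2.41293037 223.60309507] 12.460512932922086 39.997759480029345
top 0.69 [528.6  35.4  32.3]
top 0.6 [ 411.2 -203.7    3.4]
top rect ((413.4035339355469, -201.7852325439453), (128.60105895996094, 128.7040557861328), 3.352250814437866)
wrist rect ((364.60986328125, -157.0803985595703), (44.08812713623047, 38.322105407714844), 88.4325942993164)
```

Request:
send_rows(
  series=[
    [[-17, -34, 0], 0, 1],
    [[-17, -34, 0], 0, 1],
    [[-17, -34, 0], 0, 1],
    [[-17, -35, 0], 0, 1],
    [[-18, -35, -20], 0, 1],
    [[0, 0, -30], 0, 1],
    [[0, 0, -25], 0, 1],
    [[0, 0, -11], 0, 1],
    [[0, 0, 0], 0, 1],
    [[0, 0, 0], 0, 1],
  ],
)

```text
clock: 13.4
eef_pos: [438.9, -174.2, 133.3]
eef_rot: [-3.141, -0.0, 1.543]
wrist_force: [0.0, -0.6, -0.3]
finger_gap: 12.7
finger_force: 40.0
```

Request:
send_rows(
  series=[
    [[0, 0, 0], 0, 0.45],
    [[0, 0, 0], 0, 0.45],
    [[0, 0, 30], 0, 0.45],
    [[0, 0, 40], 0, 0.45],
    [[0, 0, 15], 0, 0.2],
    [[15, 36, 0], 0, 0.1],
    [[15, 36, 0], 0, 0.1],
    [[15, 35, 0], 0, 0.1],
    [[14, 35, 0], 0, 0.1],
    [[14, 35, -15], 0, 0.1],
    [[14, 34, -30], 0, 0.1],
    [[0, 0, 0], 0, 0.1],
  ],
)

```text
clock: 14.6
eef_pos: [525.4, 39.8, 170.2]
eef_rot: [-3.137, -0.0, 1.546]
wrist_force: [-0.7, -1.2, 0.5]
finger_gap: 42.0
finger_force: 0.0
```

Request:
send_rows(
  series=[
    [[0, 0, 0], 0, 0.1],
  ],
)

```text
clock: 14.7
eef_pos: [525.7, 37.1, 173.1]
eef_rot: [-3.14, 0.0, 1.544]
wrist_force: [0.6, 0.2, -0.3]
finger_gap: 42.3
finger_force: 0.0
```

Run:
```python
from h import *
p=camera("wrist"); q=camera("top")
a=p["color"][100:300,200:480]; b=q["color"][200:330,270:450]
a=cv2.resize(a,None,fx=2,fy=2); b=cv2.resize(b,(554,400))
cv2.imwrite("pics/w4.png",cv2.resize(np.hstack([a,b]),(800,288)))
e=read_state()["eef_pos"]; print(e,pix(p,[e[0],e[1],56]))
```

```text
[525.99318777  35.98056953 174.32390309] [321.27606485 228.61628803]
```

View pics/w4.png

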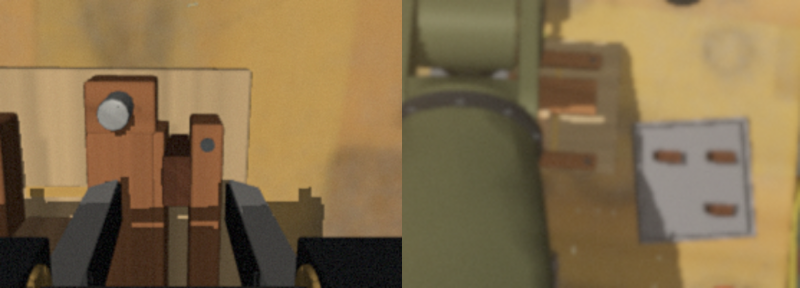

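Request:
send_rows(
  series=[
    [[1, 1, -18], 0, 0.1],
    [[0, 0, -18], 0, 0.1],
    [[0, 0, 0], 0, 0.1],
    [[0, 0, 0], 0, 1],
    [[0, 0, 0], 0, 1],
    [[0, 0, 0], 0, 1],
    [[0, 0, 0], 0, 1],
    [[0, 0, 10], 0, 1],
    [[0, 0, 15], 0, 1],
    [[0, 0, 25], 0, 1],
    [[0, 0, 30], 0, 1],
    [[0, 0, 0], 0, 1],
  ],
)

```text
clock: 16.0
eef_pos: [528.0, 37.7, 221.9]
eef_rot: [3.135, -0.0, 1.542]
wrist_force: [0.3, 0.3, -0.5]
finger_gap: 12.7
finger_force: 40.0
```

```bash
python3 tray.py
```

```text
16.0 [527.96926834  37.68445912 221.91743964] 12.744284127415211 39.997776601157966
top 0.75 [ 411.  -199.9    1.3]
top rect ((412.68206787109375, -201.946044921875), (129.23974609375, 128.220947265625), 4.229264736175537)
wrist rect ((370.9514465332031, -129.9410400390625), (15.312859535217285, 30.832645416259766), 88.42626953125)
```

Request:
send_rows(
  series=[
    [[-24, -36, 0], 0, 1],
    [[-24, -36, 0], 0, 1],
    [[-24, -36, 0], 0, 1],
    [[-25, -36, 0], 0, 1],
    [[-25, -36, 0], 0, 1],
    [[-25, -35, -20], 0, 1],
    [[0, 0, -30], 0, 1],
    [[0, 0, -25], 0, 1],
    [[0, 0, -10], 0, 1],
    [[0, 0, 0], 0, 1],
    [[0, 0, 0], 0, 1],
  ],
)

```text
clock: 17.4
eef_pos: [380.0, -177.2, 132.5]
eef_rot: [-3.141, -0.0, 1.543]
wrist_force: [-0.2, 0.1, 0.1]
finger_gap: 12.2
finger_force: 40.0
```

Request:
send_rows(
  series=[
    [[0, 0, 0], 0, 0.45],
    [[0, 0, 0], 0, 0.45],
    [[0, 0, 30], 0, 0.45],
    [[0, 0, 40], 0, 0.45],
    [[17, 35, 15], 0, 0.2],
    [[17, 35, 0], 0, 0.1],
    [[17, 35, 0], 0, 0.1],
    [[17, 35, 0], 0, 0.1],
    [[17, 35, 0], 0, 0.1],
    [[18, 36, -15], 0, 0.1],
    [[18, 36, -10], 0, 0.1],
    [[0, 0, 0], 0, 0.1],
  ],
)

```text
clock: 18.6
eef_pos: [501.5, 72.9, 191.3]
eef_rot: [-3.14, -0.0, 1.546]
wrist_force: [-0.0, -1.1, 0.6]
finger_gap: 42.3
finger_force: 0.0
```

Request:
send_rows(
  series=[
    [[0, 0, 0], 0, 0.1],
    [[0, 0, 0], 0, 0.1],
  ],
)

```text
clock: 18.8
eef_pos: [500.7, 69.0, 192.9]
eef_rot: [3.141, 0.0, 1.542]
wrist_force: [0.2, -0.2, 0.9]
finger_gap: 42.4
finger_force: 0.0
```

Run:
```python
from h import *
p=camera("wrist"); q=camera("top")
a=p["color"][100:300,200:480]; b=q["color"][200:330,270:450]
a=cv2.resize(a,None,fx=2,fy=2); b=cv2.resize(b,(554,400))
cv2.imwrite("pics/w5.png",cv2.resize(np.hstack([a,b]),(800,288)))
e=read_state()["eef_pos"]; print(e,pix(p,[e[0],e[1],66]),[world(p,d["point"]) for d in spot_point("jaw_knob",p)[:1]])
```

```text
[500.78638031  68.72888262 193.03174721] [320.65277044 222.58549187] [array([501.76591006,  69.38115764,  54.34039981])]
```

View pics/w5.png

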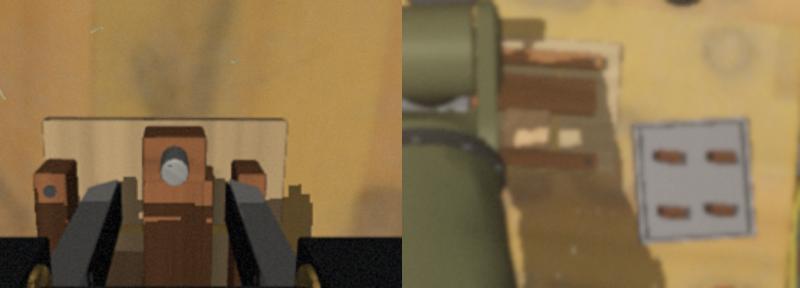

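Request:
send_rows(
  series=[
    [[1, 1, -20], 0, 0.1],
    [[0, 0, -20], 0, 0.1],
    [[0, 0, -11], 0, 0.1],
    [[0, 0, 0], 0, 0.1],
    [[0, 0, 0], 0, 1],
    [[0, 0, 0], 0, 1],
    [[0, 0, 0], 0, 1],
    [[0, 0, 0], 0, 1],
  ],
)

```text
clock: 19.75
eef_pos: [502.0, 70.6, 142.0]
eef_rot: [3.141, -0.0, 1.542]
wrist_force: [-3.4, 0.3, 3.3]
finger_gap: 13.9
finger_force: 4.2
```

Request:
send_rows(
  series=[
    [[0, 0, 0], 0, 1],
    [[0, 0, 0], 0, 1],
    [[2, 0, 0], 0, 1],
    [[2, 0, 0], 0, 1],
    [[2, 0, 0], 0, 1],
    [[2, 0, 0], 0, 1],
    [[2, 0, 0], 0, 1],
    [[0, 0, 0], 0, 1],
    [[0, 0, 0], 0, 1],
  ],
)

```text
clock: 20.65
eef_pos: [511.6, 70.4, 141.9]
eef_rot: [-3.14, 0.001, 1.542]
wrist_force: [-6.5, -2.5, 10.5]
finger_gap: 12.8
finger_force: 40.0
```

Request:
send_rows(
  series=[
    [[0, 0, 0], 0, 0.2],
    [[0, 0, 0], 0, 0.2],
    [[0, 0, 30], 0, 0.2],
    [[0, 0, 20], 0, -0.3],
    [[-17, -30, 0], 0, -0.3],
    [[-17, -30, 0], 0, -0.3],
    [[-16, -30, 0], 0, -0.3],
    [[0, 0, 0], 0, -0.3],
    [[0, 0, 0], 0, -0.3],
    [[0, 0, 0], 0, -0.3],
  ],
)

```text
clock: 21.65
eef_pos: [462.4, -18.8, 191.6]
eef_rot: [3.141, -0.0, 1.543]
wrist_force: [0.3, 1.2, 0.5]
finger_gap: 61.3
finger_force: 0.0
```

Run:
```python
from h import *
p=camera("wrist")
cv2.imwrite("pics/w6.png",p["color"])
e=read_state()["eef_pos"]; print(e,pix(p,[e[0],e[1],62]),[world(p,d["point"]) for d in spot_point("block_mid",p)[:1]],[world(p,d["point"]) for d in spot_point("jaw_knob",p)[:1]])
```

```text
[462.3129208  -18.68400189 191.47712576] [320.41390197 220.84799921] [array([461.4459324 , -22.41418578,  35.00198129])] [array([508.82659616,  67.20421806,  52.35318859])]
```

View pics/w6.png

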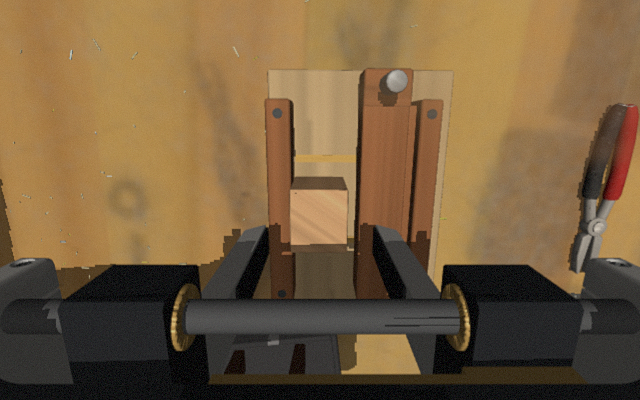

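Request:
send_rows(
  series=[
    [[0, -1, -20], 0, -0.3],
    [[0, 0, -20], 0, -0.3],
    [[0, 0, -11], 0, -0.3],
    [[0, 0, 0], 0, -0.3],
    [[0, 0, 0], 0, 1],
    [[0, 0, 0], 0, 1],
    [[0, 0, 0], 0, 1],
    [[0, 0, 0], 0, 1],
    [[0, 0, 0], 0, 1],
    [[0, 0, 0], 0, 1],
  ],
  squeeze=45,
)

```text
clock: 22.8
eef_pos: [462.1, -20.4, 141.2]
eef_rot: [3.141, 0.0, 1.542]
wrist_force: [-1.5, 0.0, 6.3]
finger_gap: 39.5
finger_force: 45.0
```

Request:
send_rows(
  series=[
    [[0, 0, 15], 0, 1],
    [[0, 0, 25], 0, 1],
    [[0, 0, 25], 0, 1],
    [[0, 0, 0], 0, 1],
    [[0, 0, 0], 0, 1],
  ],
)

```text
clock: 23.3
eef_pos: [461.8, -20.4, 205.2]
eef_rot: [3.141, 0.0, 1.542]
wrist_force: [0.0, -0.5, -1.8]
finger_gap: 39.6
finger_force: 45.0
```

Request:
send_rows(
  series=[
    [[0, 0, 0], -8, 1],
    [[0, 0, 0], -8, 1],
    [[0, 0, 0], -8, 1],
    [[0, 0, 0], -8, 1],
    [[0, 0, 0], -8, 1],
    [[0, 0, 0], -8, 1],
    [[0, 0, 0], -8, 1],
    [[0, 0, 0], -8, 1],
    [[0, 0, 0], -8, 1],
    [[0, 0, 0], -8, 1],
    [[0, 0, 0], -8, 1],
    [[0, 0, 0], -2, 1],
  ],
)

```text
clock: 24.5
eef_pos: [461.4, -20.3, 203.9]
eef_rot: [-3.141, 0.002, -0.034]
wrist_force: [0.1, 0.6, -2.2]
finger_gap: 39.3
finger_force: 45.0
```

Request:
send_rows(
  series=[
    [[0, 0, 0], 0, 1],
    [[0, 0, 0], 0, 1],
  ],
)

```text
clock: 24.7
eef_pos: [461.6, -20.3, 204.6]
eef_rot: [-3.141, 0.002, -0.027]
wrist_force: [0.9, -0.6, -1.4]
finger_gap: 39.7
finger_force: 45.0
```

Run:
```python
from h import *
p=camera("wrist")
cv2.imwrite("pics/w7.png",p["color"])
s=read_state();e=s["eef_pos"]; print(e,s["eef_rot"],s["finger_gap"],pix(p,[e[0],e[1],e[2]-129]))
for t in ["block_mid","jaw_knob","fixture"]: print(t,[world(p,d["point"]).round(1) for d in spot_point(t,p)[:1]])
```

```text
[461.70269771 -20.35857506 204.83202547] [-3.14147667e+00  1.17347149e-03 -2.70913246e-02] 39.575692675945454 [317.88586014 223.02341699]
block_mid [array([462.3, -24.1,  96.8])]
jaw_knob [array([511.4,  69.8,  54.5])]
fixture [array([491. , -19.6,   1.9])]
```

View pics/w7.png

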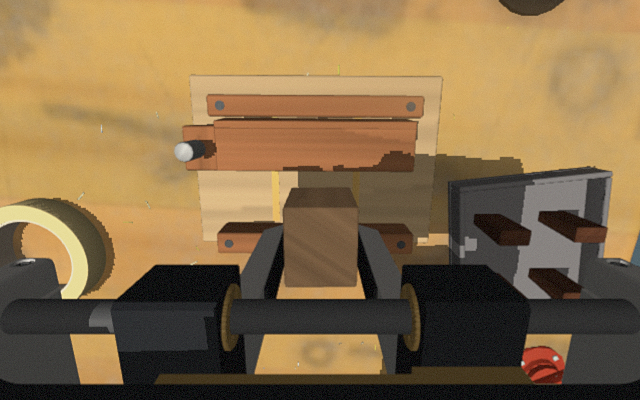

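Run:
```python
from h import *
p=camera("wrist"); I=p["color"]
for n,uv,z in [("blk+",(320,210),125.6),("blk-",(320,286),125.6),("L",(284,250),125.6),("R",(356,250),125.6)]: print(n,ray(p,uv,z).round(1))
g=cv2.cvtColor(I,cv2.COLOR_BGR2GRAY).astype(int)
print("b",g[180:300:1,320]); 
print("jaw",[(v,I[v,245].tolist()) for v in range(164,178)]); print("fix",[(v,I[v,245].tolist()) for v in range(216,232)])
for v in [169,170,171,222,223,224,225]: print(v,ray(p,(245,v),40).round(1))
```

```text
blk+ [485.4 -22.5 125.6]
blk- [442.2 -21.3 125.6]
L [463.8  -2.8 125.6]
R [462.8 -41.  125.6]
b [ 89  89  90  89  89  88  91  80  67  66  66  70  64  65  69  67  69  66
  68  70  67  72  68  69  68  76  70  85 102 104 107 105 102 103 101  99
 100  96  99 100 102  97  97  93  91  94  92  97  95  97  94  92  95  93
  92  95  94  97  97  94  98  96  93 101  93  97  92  96  98  97 100 100
  97  96  90  85  90  89  91  88  97  99  97  96  95  95  93  98  97  92
  92  96  92  90  86  89  88  83  91  88  90  90  92  89  89  85  92 134
 167 167 163 168 162 165 164 161 164 166 143  43]
jaw [(164, [77, 120, 181]), (165, [76, 119, 178]), (166, [81, 122, 183]), (167, [71, 113, 180]), (168, [75, 118, 182]), (169, [74, 115, 180]), (170, [65, 102, 151]), (171, [89, 125, 156]), (172, [129, 178, 211]), (173, [131, 180, 213]), (174, [130, 178, 211]), (175, [131, 177, 213]), (176, [126, 176, 210]), (177, [125, 174, 208])]
fix [(216, [125, 171, 202]), (217, [129, 176, 206]), (218, [125, 173, 206]), (219, [126, 173, 209]), (220, [133, 183, 216]), (221, [118, 163, 193]), (222, [55, 78, 92]), (223, [24, 37, 57]), (224, [26, 39, 55]), (225, [25, 38, 53]), (226, [17, 31, 53]), (227, [16, 36, 54]), (228, [26, 39, 57]), (229, [16, 34, 53]), (230, [24, 35, 58]), (231, [25, 39, 53])]
169 [494.8  34.7  40. ]
170 [494.1  34.7  40. ]
171 [493.3  34.8  40. ]
222 [452.4  38.2  40. ]
223 [451.6  38.3  40. ]
224 [450.7  38.4  40. ]
225 [449.9  38.4  40. ]
```

Request:
send_rows(
  series=[
    [[3, 0, -12], 0, 1],
    [[0, 0, -13], 0, 1],
    [[0, 0, 0], 0, 1],
    [[0, 0, 0], 0, 1],
    [[0, 0, 0], 0, 1],
  ],
)

```text
clock: 25.45
eef_pos: [465.1, -20.4, 180.8]
eef_rot: [3.142, -0.0, -0.028]
wrist_force: [0.5, 0.9, -1.6]
finger_gap: 39.7
finger_force: 45.0
```

Run:
```python
from h import *
p=camera("wrist"); I=p["color"]
s=read_state();e=s["eef_pos"]; print(e,s["eef_rot"])
cv2.imwrite("pics/w8.png",cv2.resize(I[110:300,210:430],None,fx=3,fy=3,interpolation=cv2.INTER_CUBIC))
f=e[2]-131.2
print("foot",f,"px foot+x edge",pix(p,[e[0]+23,e[1],f]),"top",pix(p,[e[0]+23,e[1],f+52]))
for u,v,z in [(320,170,40),(320,180,40),(320,190,40),(320,180,f),(320,190,f),(320,230,10),(320,240,40)]: print(u,v,z,ray(p,(u,v),z).round(1))
```

```text
[465.12278817 -20.38724829 180.93478805] [ 3.14150984e+00 -7.49235331e-04 -2.83492372e-02]
foot 49.73478805278552 px foot+x edge [316.82873989 189.66699354] top [315.76268138 211.54852751]
320 170 40 [499.8 -22.8  40. ]
320 180 40 [492.8 -22.6  40. ]
320 190 40 [485.7 -22.4  40. ]
320 180 49.73478805278552 [494.6 -22.7  49.7]
320 190 49.73478805278552 [487.8 -22.5  49.7]
320 230 10 [445.5 -21.3  10. ]
320 240 40 [448.5 -21.4  40. ]
```

View pics/w8.png

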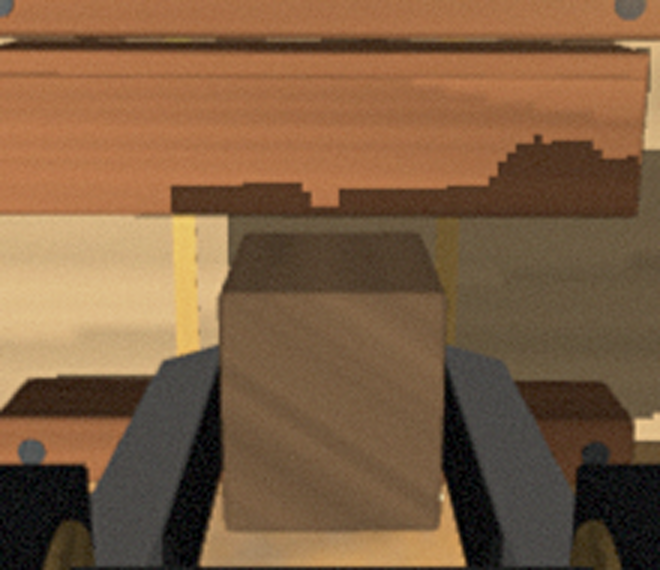

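Request:
send_rows(
  series=[
    [[0.7, 0, -6], 0, 1],
    [[0, 0, -6], 0, 1],
    [[0, 0, -4], 0, 1],
    [[0, 0, -3], 0, 1],
    [[0, 0, 0], 0, 1],
  ],
)

```text
clock: 26.0
eef_pos: [465.5, -20.4, 161.1]
eef_rot: [-3.142, 0.001, -0.028]
wrist_force: [-0.3, -0.3, -2.2]
finger_gap: 39.5
finger_force: 45.0
```

Foot is at z≈30, inside the jaws, without contact.

Request:
send_rows(
  series=[
    [[0, 0, -8], 0, 1],
    [[0, 0, -6], 0, 1],
    [[0, 0, -4], 0, 1],
    [[0, 0, -1], 0, 1],
    [[0, 0, 0], 0, 1],
    [[0, 0, 0], 0, 1],
  ],
)

```text
clock: 26.6
eef_pos: [465.7, -20.4, 142.7]
eef_rot: [3.142, -0.0, -0.028]
wrist_force: [0.3, -0.3, -1.6]
finger_gap: 40.0
finger_force: 45.0
```

Request:
send_rows(
  series=[
    [[0, 0, -1], 0, 1],
    [[0, 0, -0.5], 0, 1],
    [[0, 0, 0], 0, 1],
    [[0, 0, 0], 0, 1],
  ],
)

```text
clock: 27.0
eef_pos: [465.7, -20.4, 141.2]
eef_rot: [3.142, -0.0, -0.028]
wrist_force: [-1.4, -0.1, 2.5]
finger_gap: 39.7
finger_force: 45.0
```

Request:
send_rows(
  series=[
    [[0, 0, 0], 0, -0.3],
    [[0, 0, 0], 0, -0.3],
    [[0, 0, 0], 0, -0.3],
    [[0, 0, 20], 0, -0.3],
    [[0, 0, 30], 0, -0.3],
    [[5, 10, 10], 8, 0.1],
    [[7, 13, 0], 8, 0.1],
    [[7, 13, 0], 8, 0.1],
    [[7, 14, 0], 8, 0.1],
    [[7, 14, 0], 8, 0.1],
    [[7, 14, 0], 8, 0.1],
    [[6, 12, 0], 8, 0.1],
  ],
)

```text
clock: 28.2
eef_pos: [511.9, 70.3, 201.0]
eef_rot: [-3.142, 0.0, 0.955]
wrist_force: [-0.0, -0.6, -0.3]
finger_gap: 42.9
finger_force: 0.0
```

Request:
send_rows(
  series=[
    [[0, 0, 0], 8, 0.1],
    [[0, 0, 0], 8, 0.1],
    [[0, 0, 0], 8, 0.1],
    [[0, 0, 0], 8, 0.1],
    [[0, 0, 0], 2, 0.1],
    [[0, 0, 0], 0, 0.1],
    [[0, 0, 0], 0, 0.1],
  ],
)

```text
clock: 28.9
eef_pos: [511.6, 69.6, 201.0]
eef_rot: [-3.142, -0.0, 1.541]
wrist_force: [0.0, -0.2, 1.1]
finger_gap: 42.4
finger_force: 0.0
```

Run:
```python
from h import *
p=camera("wrist")
cv2.imwrite("pics/w9.png",p["color"])
s=read_state();e=s["eef_pos"]; print(e,s["eef_rot"],pix(p,[e[0],e[1],66]))
print([world(p,d["point"]).round(1) for d in spot_point("jaw_knob",p)[:1]])
```

```text
[511.61197376  69.61514388 201.02943615] [-3.14152927e+00  7.50795766e-06  1.54099707e+00] [320.55084048 218.60340131]
[array([509.1,  68.7,  51.9])]
```

View pics/w9.png

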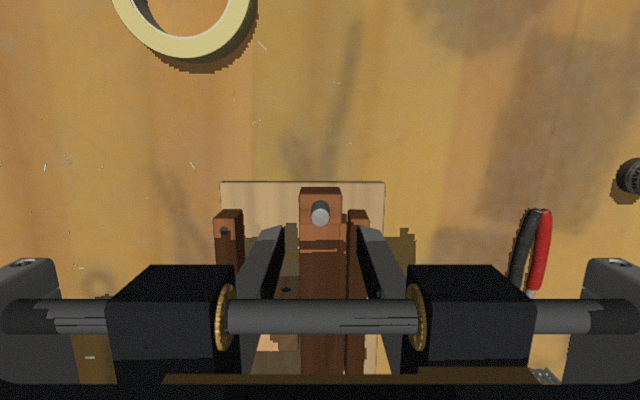

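Request:
send_rows(
  series=[
    [[0, 1, -20], 0, 0.1],
    [[0, 0, -20], 0, 0.1],
    [[0, 0, -19], 0, 0.1],
    [[0, 0, 0], 0, 0.1],
    [[0, 0, 0], 0, 1],
    [[0, 0, 0], 0, 1],
    [[0, 0, 0], 0, 1],
    [[0, 0, 0], 0, 1],
    [[0, 0, 0], 0, 1],
    [[0, 0, 0], 0, 1],
  ],
  squeeze=40,
)

```text
clock: 30.0
eef_pos: [511.4, 70.7, 142.6]
eef_rot: [-3.141, -0.0, 1.542]
wrist_force: [-4.7, -0.3, 6.0]
finger_gap: 13.1
finger_force: 40.0
```

Request:
send_rows(
  series=[
    [[-1, 0, 0], 0, 1],
    [[-1, 0, 0], 0, 1],
    [[-1, 0, 0], 0, 1],
    [[-0.5, 0, 0], 0, 1],
    [[0, 0, 0], 0, 1],
  ],
)

```text
clock: 30.5
eef_pos: [508.8, 70.7, 142.7]
eef_rot: [3.139, -0.0, 1.542]
wrist_force: [4.7, 0.9, 2.6]
finger_gap: 13.1
finger_force: 40.0
```

Request:
send_rows(
  series=[
    [[-0.7, 0, 0], 0, 1],
    [[-0.7, 0, 0], 0, 1],
    [[0, 0, 0], 0, 1],
  ],
)

```text
clock: 30.8
eef_pos: [507.4, 70.7, 142.7]
eef_rot: [3.139, -0.0, 1.542]
wrist_force: [5.1, 1.1, 2.2]
finger_gap: 13.1
finger_force: 40.0
```

Request:
send_rows(
  series=[
    [[-0.7, 0, 0], 0, 1],
    [[-0.7, 0, 0], 0, 1],
    [[0, 0, 0], 0, 1],
  ],
)

```text
clock: 31.1
eef_pos: [506.3, 70.8, 142.7]
eef_rot: [3.138, -0.001, 1.542]
wrist_force: [8.8, 2.2, -0.2]
finger_gap: 13.0
finger_force: 40.0
```

Request:
send_rows(
  series=[
    [[-0.7, 0, 0], 0, 1],
    [[0, 0, 0], 0, 1],
  ],
)

```text
clock: 31.3
eef_pos: [506.1, 70.7, 142.8]
eef_rot: [3.136, -0.001, 1.542]
wrist_force: [14.4, 2.0, -4.9]
finger_gap: 13.2
finger_force: 40.0
```

Request:
send_rows(
  series=[
    [[-0.7, 0, 0], 0, 1],
    [[0, 0, 0], 0, 1],
  ],
)

```text
clock: 31.5
eef_pos: [505.9, 70.7, 142.8]
eef_rot: [3.135, -0.001, 1.542]
wrist_force: [19.3, 1.6, -9.2]
finger_gap: 12.8
finger_force: 40.0
```

Firm contact; the jaw is shut. Relax slightly, release and look.

Request:
send_rows(
  series=[
    [[0, 0, 0], 0, 0.3],
    [[0, 0, 0], 0, 0.3],
    [[0, 0, 0], 0, 0.3],
    [[0, 0, 30], 0, 0.1],
    [[0, 0, 50], 0, 0.1],
    [[-10, 25, 50], 0, 0.1],
    [[-20, 40, 50], 0, 0.1],
    [[-20, 40, 20], 0, 0.1],
    [[-10, 30, 0], 0, 0.1],
    [[0, 0, 0], 0, 0.1],
    [[0, 0, 0], 0, 0.1],
  ],
)

```text
clock: 32.6
eef_pos: [449.9, 192.6, 323.1]
eef_rot: [-3.141, 0.0, 1.544]
wrist_force: [0.3, -0.4, -0.5]
finger_gap: 42.1
finger_force: 0.0
```

Run:
```python
from h import *
q=camera("wrist"); p=camera("scene")
a=cv2.resize(q["color"][130:290,200:440],(600,400)); 
b=cv2.resize(p["color"][190:350,230:390],(400,400),interpolation=cv2.INTER_CUBIC)
cv2.imwrite("pics/end.png",cv2.resize(np.hstack([a,b]),(800,320)))
for c in (q,p):
  for t in ["jaw_knob","block_mid","tray"]: print(t,[world(c,d["point"]).round(1) for d in spot_point(t,c)[:1]])
```

```text
jaw_knob [array([507.8,  70.3,  51.5])]
block_mid [array([462.7, -24.9,  33.8])]
tray []
jaw_knob [array([504.4,  70.2,  57.8])]
block_mid [array([466.5, -16.4,  36.5])]
tray [array([ 415.9, -198.8,    5.5])]
```

View pics/end.png

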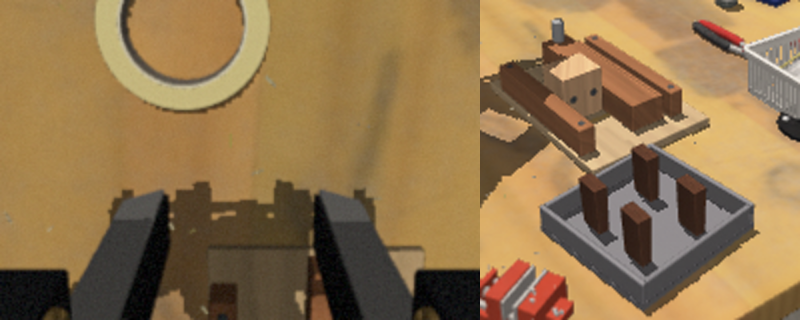

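The end picture shows the block (580,85) upright between the jaws, with its drilled face to the side. All four wedges stand in the tray.

```bash
python3 -c "from cell import *; print(sign_off())"
```

```text
the job is handed in; nothing more can be done
None
```

The job is handed in: all four wedges are in the tray, and the block is turned a quarter turn and clamped upright, its drilled faces at the sides and the jaw pressed shut on it with about 19 N; the pliers, tape and pot were not touched.

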